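# Set a cover board for its cut on the lever trimmer

## Robot

A 7-joint arm with a two-finger parallel gripper is mounted at the origin on the work surface. World frame = base frame: x ahead of the robot, y to its left, z up, the work surface at z = 0. Lengths are in m, angles in rad, forces in N, time in s.
With the tool pointing down it reaches from about 0.4 to 0.85 m from the base axis. Payload 4.4 kg.
Tool frame: the origin (TCP) lies between the finger pads; the fingertips stand env.tcp_to_tips ahead of it and the grasp point (between the pads) lies 5 mm behind it (env.tcp_to_tips is the distance from the TCP to the fingertips, in m); z points along the fingers, y is the direction in which the jaws open and shut (so a half turn about z gives the same grasp; the last joint's range is limited). The gripper opens to 94 mm and grips with 3 to 60 N. Pads are 16 mm wide; open, the fingers measure 119 mm over their backs; the gripper's body (75 mm by 177 mm) begins 78 mm behind the grasp point.
Start: joints at [1.08, 0.628, 0.038, 1.517, -0.027, 0.996, -0.02], TCP at [0.268, -0.592, 0.219] pointing down, gripper open.
Joint ranges: [-3.06, 3.06], [-0.37, 2.12], [-1.25, 1.32], [0.18, 2.47], [-1.1, 4.24], [0.23, 1.98], [-2.94, 2.94]. Speed limits (rad/s): [2.57, 2.57, 3.14, 3.14, 3.14, 3.14, 3.14].

## Interface

Orientations are given as a rotation vector (axis times angle).
In Python, from plant import env, eyes, models gives the robot as it stands.
- The arm moves only by the tool drive_tool, never from a script. Its argument "targets" is one flat list of numbers, 4 for each row, row after row: the shift along the tool's x, y, z each as a share of 10 cm, from -1 to 1, then the turn about the tool's z as a share of 60 degrees, from -1 to 1. A call has exactly 8 rows; each row is the pose to reach, as a shift and turn from the pose measured when the call began, along the tool's axes at that moment; what a row does not reach only later rows make up. A row lasts 1/12 s, in which the tool goes at most 41.7 mm and 7.16 degrees, less where a joint would pass 70% of its speed; a pose out of reach is approached as far as the arm can. A call with a number of a shift or a turn outside -1 to 1 is refused whole. A call with a gripper value outside its range is refused whole. "hand" is the opening, from 0 (shut) to 1 (fully open), set as the call begins (left out, the last holds). The fingers move at their own pace and stop on an object; "newtons" is the grip in N (left out, the last holds). Time passes only in rows, so rows that repeat a pose let the fingers close, or fill a call up. It gives the time, the measured TCP pose, the force and the opening at its end, in the units of the state.
- env.read_state(): the state, without advancing time (a new reading comes with each control period).
- eyes.get_image(name): name is "scene" or "top" or "wrist"; returns a dict with "frame" (480x640x3 uint8, red, green, blue), "vertical_fov" (degrees; the focal length in pixels is half the picture's height over the tangent of half this angle, whatever the lens; pixels are square), "cx", "cy" (the principal point, pixels), "k1" (the pictures are not rectified: a ray, as slopes to the right and down, at radius r is drawn at 1 + k1 r^2 times it, then the intrinsics apply), "xyz" and "rotation" of the camera in the world; the wrist camera has in their place "hand_eye" (4x4, takes a point from camera to tool coordinates, whose origin is the TCP and whose axes are the flange's). Camera axes: x right, y up, looking along -z (the intrinsics and any distortion apply to the point x, -y, -z); pixel columns grow to the right and rows downward; lengths in m; the calibration is good to about 2 mm. A picture is of the moment at which its call begins: read the wrist's pose just before it. There is no depth.
- env.sign_off(): hands the job in, once; it reports no verdict.
Trained networks look in a picture, given as the dict that the camera call returned (one of the last four; its "shot" number tells which), for a name from the list of things; names that differ only in an ending like _2 or _b are one class to them, and where a whole thing is asked for, a point or a joint stands for the part that bears it (a point fixed in the world has none). Each returns a list of dicts, best first, with "conf" (0 to 1); they miss things now and then, are a little off and sometimes report something else, mostly with a low value. They report only what shows in the picture. A call takes as long as a camera call.
- models.spot_in(picture, name): "point" ([column, row] in pixels, amid what is visible of it).
- models.outline_of(picture, name): "mask" (480x640 bool, what is visible of it) and "point" ([column, row] in pixels, amid what is visible of it).
The state is a dict: "clock": time; "qpos": joint angles; "joint_velocities": joint speeds; "effort": joint torques, N m; "ee_pos": TCP position; "tool_rot": TCP orientation; "wrist_force": force on the tool from outside, world axes, zero at the start; "moment": the same for the moment, N m; "width": finger opening in m.
Only numpy, scipy, OpenCV 4.12 (cv2) and the standard library are available. Lean on these libraries where they do the work, as an engineer would, in place of code of your own. Each camera call takes 0.05 s, during which the arm holds its last target.

## Task

Set up the grey cover board on the lever trimmer for its cut: push it with the fingers until its far long edge lies square against the fence along the far side of the bed, and its red trim line lies right over the cutting edge on the bed's left side (as the robot sees it), so that only the waste strip beyond the line overhangs. Only push or slide the board flat on the bed: do not pick it up, lift it or tip it off. Leave the raised blade arm and all the other things on the bench alone.

Things in the scene. Friction and masses are not known exactly. Their poses are not given: they have to be found in the camera images.
- bed_corner (a point): Point of the fixed trimmer on the bed's top face, where the fence's inner face meets the cutting edge. Axes: x along the cutting edge towards the fence, y along the fence and out past the cutting edge, z up. The cutting edge (steel strip, the bed's left side) runs 355 mm along -x; past it (y above 0) is only the bench, 30 mm lower. The fence is an aluminium strip, x 0 to 25 mm, 10 mm high, 380 mm along -y.
- trimmer: The lever trimmer, fixed: a dark green bed with a pale printed grid, 380 x 380 mm, top 30 mm above the bench. Origin: centre of the underside; axes as bed_corner, which lies at x 165, y 190, z 30 mm. The bed is clear of fixed parts but for the fence and the hand guard. The blade arm's pivot stands outside the cutting edge, 14 mm past the fence's inner face.
- guard (a point): Middle of the clear upright hand guard of the trimmer: a sheet 3 mm thick and 340 mm long, parallel to the cutting edge and 30 mm inside it. Its lower edge is 16 mm over the bed (the board passes under it), its upper edge 61 mm over the bed. A black post, 12 mm square, carries each end, one on the bed's near edge and one on the fence.
- blade_arm (a joint): Hinge of the trimmer's blade arm, which stands raised just outside the cutting edge from its pivot at the fence end, 480 mm long with a black grip at its top. 0 = fully raised (80 degrees above level, leaning to the near side), growing to 1.35 rad as it is lowered; it stays where it is left by friction. Starts between 0 and 0.25. Leave it alone.
- blade_grip (a point): Middle of the black grip at the top of the blade arm, 28 mm thick and 110 mm long, some 430 mm from the pivot. Leave it alone.
- board: Grey millboard, 150 mm along x, 210 along y, 4 thick, 0.12 kg, loose and flat on the bed; origin: centre of the underside. Far long edge at x = +75 mm. Red trim line across it at y = +70 mm, 2 mm wide, 35 mm from its left short end. Starts wholly on the bed, 10 to 90 mm from the fence, turned up to 0.2 rad, its line 55 to 160 mm inside the cutting edge. Set right, its axes are those of bed_corner.
- line_far (a point): End of the board's red line at the far long edge (board x = +75, y = +70 mm), on the top face (4 mm above the underside). Belongs right above bed_corner.
- line_near (a point): Other end of the red line, at the near long edge (board x = -75, y = +70 mm), on the top face.
- back_corner (a point): Corner of the board at its far long edge and right, trailing short end (board x = +75, y = -105 mm), on the top face.
- weight: Brass weight with a knob, 42 mm across, 54 mm tall, 0.4 kg, standing on the near right part of the bed; origin at the centre of its underside. Leave alone.
- pencil: Flat red carpenter's pencil, 170 x 13 x 8 mm, lying on the near part of the bed; origin on its underside near the middle, x along it to its point. Leave alone.
- scissors: Scissors with blue handles lying flat on the bench, 185 mm long, 75 mm wide and 10 mm high; origin on the underside near the pivot, x towards the points. Leave alone.
- tape_gun: Hand tape dispenser lying on its red side, 61 mm high, roll 92 mm across, cream handle to -x, 250 mm long over all; origin on the underside near the roll's axis. Leave alone.
- glue: White glue bottle with an orange cap, 56 mm across, 150 mm tall, standing on the bench; origin at the centre of its underside. Leave alone.
- book_low: Maroon book with gilt page edges, 165 x 235 x 36 mm, lying on the bench, the lower of two; origin at the centre of its underside. Leave alone.
- book_top: The same kind of book, lying on top of book_low; origin at the centre of its underside. Leave alone.

How it is judged:
By the outcome, as a careful person would: the job done as asked, in the order asked, and still so for the second after the job is handed in, with the robot touching nothing.
It also fails if it takes over 54 s, if anything falls off the work surface, if the arm or the gripper's body presses on something with over 40 N, if the wrist force passes 120 N, or if a joint passes its speed limit or range.

## Working session

There is one attempt and no reset: what is moved stays moved. The work goes in short steps, Python scripts to look and compute and a tool call to move; the robot and the scene stay as the last step left them, time stands still between calls to the robot, and variables do not carry over. Pictures are saved under pics/ and viewed, and the job is handed in when it is done.

Besides the shell and the picture viewer there is one more tool, called after "Request:" by a JSON object that holds its "fn" and its "kwargs", one argument or row to a line. drive_tool: Moves the arm, as the interface text tells. Shift numbers are shares of 10 cm and turn numbers shares of 60 degrees, none past 1 either way. Its arguments: {"type":"object","properties":{"targets":{"type":"array"},"hand":{"type":"number"},"newtons":{"type":"number"}},"required":["targets"]}

```bash
ls; mkdir -p pics
python3 - <<'E'
from plant import env, eyes, models
import cv2
s=env.read_state(); print(s, env.tcp_to_tips)
for n in ["scene","top","wrist"]:
    p=eyes.get_image(n); cv2.imwrite(f"pics/a_{n}.png",p["frame"][:,:,::-1])
    print({k:v for k,v in p.items() if k!="frame"})
print(env.read_state()["clock"])
E
```

```text
pics
{'clock': 0.0, 'qpos': array([ 1.08020095,  0.62932821,  0.0384809 ,  1.51835167, -0.02697467,
        0.99628836, -0.01998203]), 'joint_velocities': array([ 8.90732379e-04, -3.84606002e-04, -7.27886188e-04, -1.39743872e-03,
        1.77199476e-03, -5.50207832e-05, -6.90156638e-04]), 'effort': array([-1.81108071e-04, -5.49728143e+01,  1.14339061e+00, -1.86639333e+01,
       -5.22540731e-02,  2.37109372e-02,  1.51256600e-04]), 'ee_pos': array([ 0.26762539, -0.59165464,  0.21857165]), 'tool_rot': array([-3.06923616e+00, -6.61882830e-01,  7.17333065e-04]), 'wrist_force': array([-0.11410978,  0.607975  , -0.30515951]), 'moment': array([-0.03499788,  0.03352683,  0.007186  ]), 'width': 0.0935806744868334} 0.014
{'vertical_fov': 50.90969832109506, 'cx': 321.5399264489021, 'cy': 235.43188903556572, 'k1': -0.026791582841315685, 'xyz': array([1.50216067, 0.09642388, 1.04118003]), 'rotation': array([0.68420796, 0.74509278, 1.54316668]), 'shot': 1}
{'vertical_fov': 55.068566719725894, 'cx': 319.62878495449036, 'cy': 244.5069649135809, 'k1': -0.03405173613530297, 'xyz': array([0.34752118, 0.00492938, 1.42905534]), 'rotation': array([ 0.13145804, -0.13687298, -1.58290198]), 'shot': 2}
{'vertical_fov': 65.94375748235629, 'cx': 320.30987015152823, 'cy': 238.5105078258677, 'k1': -0.07846100584768041, 'hand_eye': array([[ 8.27131057e-04,  9.67302555e-01,  2.53623899e-01,
         7.45035030e-02],
       [ 9.99999435e-01, -6.30792828e-04, -8.55452013e-04,
        -3.95394212e-05],
       [-6.67496782e-04,  2.53624463e-01, -9.67302531e-01,
        -1.65437854e-01],
       [ 0.00000000e+00,  0.00000000e+00,  0.00000000e+00,
         1.00000000e+00]]), 'shot': 3}
0.15
```

View pics/a_scene.png

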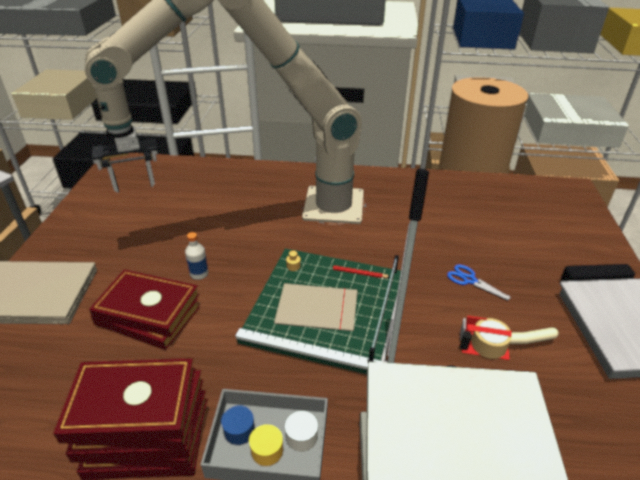

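View pics/a_top.png

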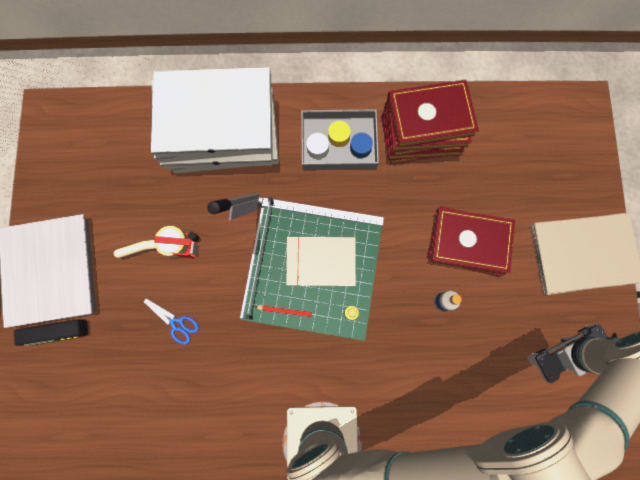

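View pics/a_wrist.png

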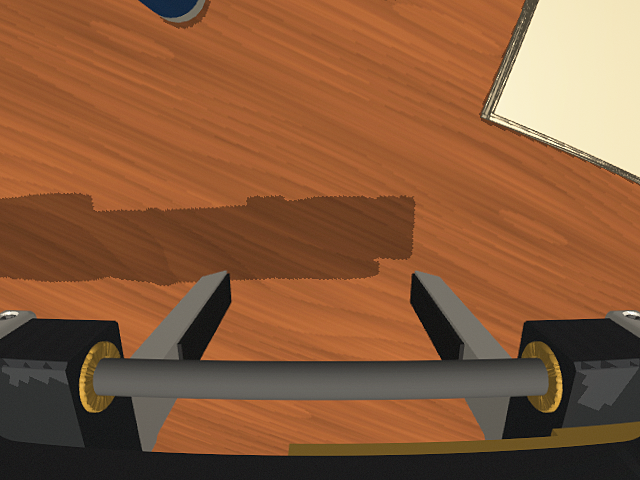

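The scene view shows the trimmer with its fence towards the camera. In the top view the bed spans about columns 245–383 and rows 198–340, the board is centred near (321,261) with its line near column 298, and the weight is at (352,313) and the pencil at (285,311). Next I'll measure.

```bash
cat > h.py <<'E'
import numpy as np, cv2
from scipy.spatial.transform import Rotation as R
from plant import env, eyes, models
def shot(n):
    s=env.read_state(); p=eyes.get_image(n)
    if n=="wrist":
        T=np.eye(4);T[:3,:3]=R.from_rotvec(s["tool_rot"]).as_matrix();T[:3,3]=s["ee_pos"]
        p["T"]=T@p["hand_eye"]
    else:
        T=np.eye(4);T[:3,:3]=R.from_rotvec(p["rotation"]).as_matrix();T[:3,3]=p["xyz"];p["T"]=T
    p["f"]=240/np.tan(np.radians(p["vertical_fov"]/2))
    return p
def proj(p,X):
    X=np.atleast_2d(X); c=(X-p["T"][:3,3])@p["T"][:3,:3]
    s=np.c_[c[:,0]/-c[:,2],-c[:,1]/-c[:,2]]
    r2=(s**2).sum(1,keepdims=True); s=s*(1+p["k1"]*r2)
    return s*p["f"]+[p["cx"],p["cy"]]
def unproj(p,uv,z):
    uv=np.atleast_2d(np.asarray(uv,float)); d=(uv-[p["cx"],p["cy"]])/p["f"]; s=d.copy()
    for _ in range(20): s=d/(1+p["k1"]*(s**2).sum(1,keepdims=True))
    ray=np.c_[s[:,0],-s[:,1],-np.ones(len(s))]@p["T"][:3,:3].T
    o=p["T"][:3,3]; t=(z-o[2])/ray[:,2]
    return o+ray*t[:,None]
def save(p,n): cv2.imwrite(f"pics/{n}.png",p["frame"][:,:,::-1])
def mini(m):
    c=max(cv2.findContours(m.astype(np.uint8),cv2.RETR_EXTERNAL,cv2.CHAIN_APPROX_NONE)[0],key=cv2.contourArea)[:,0]
    return c
E
python3 - <<'E'
from h import *
np.set_printoptions(precision=4,suppress=True)
for n in ["top","scene"]:
    p=shot(n)
    for k,z in [("bed_corner",.03),("guard",.0685),("line_far",.034),("line_near",.034),("back_corner",.034),("blade_grip",.4),("weight",.057),("pencil",.034),("glue",.075)]:
        for d in models.spot_in(p,k)[:1]: print(n,k,d["conf"],d["point"],unproj(p,d["point"],z)[0])
    for k,z in [("board",.034),("trimmer",.03)]:
        d=models.outline_of(p,k)[0]; c=mini(d["mask"])
        X=unproj(p,c,z)
        r=cv2.minAreaRect((X[:,:2]*1000).astype(np.float32)); print(n,k,d["conf"],r)
print(env.read_state()["clock"])
E
```

```text
top bed_corner 0.72 [284.9, 266.8] [0.5209 0.1055 0.03  ]
top guard 0.69 [285.7, 266.9] [0.5158 0.1003 0.0685]
top line_far 0.68 [319.4, 261.0] [ 0.5365 -0.0003  0.034 ]
top line_near 0.83 [320.2, 260.0] [ 0.5395 -0.0028  0.034 ]
top back_corner 0.56 [321.6, 259.2] [ 0.5419 -0.0072  0.034 ]
top blade_grip 0.97 [234.8, 206.0] [0.6178 0.1938 0.4   ]
top weight 0.6 [351.1, 310.4] [ 0.3847 -0.0915  0.057 ]
top pencil 0.63 [290.4, 313.3] [0.3797 0.0893 0.034 ]
top glue 0.9 [448.5, 303.0] [ 0.4005 -0.3766  0.075 ]
top board 0.6 ((538.6614990234375, -3.9986953735351562), (210.90396118164062, 151.15992736816406), 89.0643539428711)
top trimmer 0.65 ((538.2053833007812, 103.56201171875), (556.346435546875, 393.4449768066406), 78.97370147705078)
scene bed_corner 0.66 [354.3, 311.4] [0.5456 0.0992 0.03  ]
scene guard 0.75 [353.9, 311.9] [0.5839 0.0982 0.0685]
scene line_far 0.71 [315.3, 306.3] [ 0.5412 -0.0081  0.034 ]
scene line_near 0.58 [316.6, 306.3] [ 0.5408 -0.0046  0.034 ]
scene back_corner 0.88 [316.9, 308.7] [ 0.5497 -0.0028  0.034 ]
scene blade_grip 0.8 [407.2, 254.2] [0.7321 0.195  0.4   ]
scene weight 0.63 [293.7, 259.9] [ 0.3812 -0.0897  0.057 ]
scene pencil 0.66 [358.5, 273.1] [0.3943 0.1046 0.034 ]
scene glue 0.88 [193.4, 260.8] [ 0.4358 -0.3764  0.075 ]
scene board 0.62 ((539.6806640625, -5.499229431152344), (214.46058654785156, 157.50901794433594), 87.53878021240234)
scene trimmer 0.92 ((226.56344604492188, 80.87921142578125), (408.8375244140625, 1010.427001953125), 79.93169403076172)
1.35
```

Run:
```python
from h import *
p=shot("top"); import pickle; pickle.dump(p,open("top0.pkl","wb"))
cv2.imwrite("pics/b_zoom.png",cv2.resize(p["frame"][185:345,200:400,::-1],None,fx=4,fy=3.75,interpolation=cv2.INTER_CUBIC))
```

```text
(no output)
```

View pics/b_zoom.png

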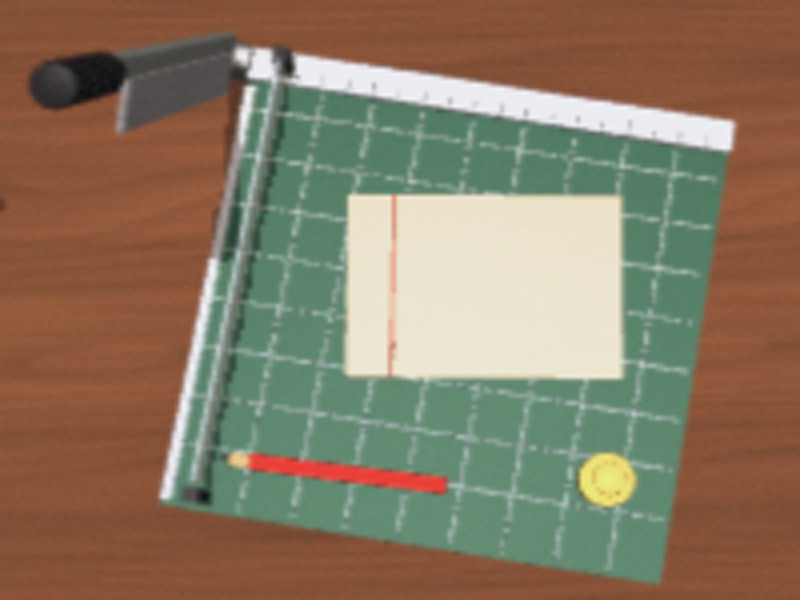

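Run:
```python
from h import *
import pickle; p=pickle.load(open("top0.pkl","rb"))
np.set_printoptions(precision=4,suppress=True)
f=lambda u,v:((u+.5)/4+200-.5,(v+.5)/3.75+185-.5)
P={}
for k,u,v,z in [("nl",160,502,.03),("nr",660,582,.03),("fr_in",732,150,.04),("fr_out",735,121,.04),("fl_in",248,79,.04),("b_fl",347,195,.034),("b_fr",621,195,.034),("b_nl",345,377,.034),("b_nr",623,379,.034),("line_f",394,195,.034),("line_n",390,377,.034),("grip",55,85,.46)]:
    P[k]=unproj(p,f(u,v),z)[0]; print(k,P[k])
for a,b in [("nl","nr"),("nr","fr_in"),("fl_in","fr_in"),("b_fl","b_fr"),("b_nl","b_nr"),("b_nl","b_fl"),("line_n","line_f"),("nl","fl_in")]:
    d=P[b]-P[a]; print(a,b,np.hypot(*d[:2]),np.degrees(np.arctan2(d[1],d[0])))
```

```text
nl [0.3666 0.2422 0.03  ]
nr [ 0.2976 -0.1314  0.03  ]
fr_in [ 0.6457 -0.1974  0.04  ]
fr_out [ 0.6702 -0.2007  0.04  ]
fl_in [0.7119 0.1764 0.04  ]
b_fl [0.6139 0.1003 0.034 ]
b_fr [ 0.6105 -0.111   0.034 ]
b_nl [0.4643 0.1024 0.034 ]
b_nr [ 0.4592 -0.1081  0.034 ]
line_f [0.6133 0.064  0.034 ]
line_n [0.4638 0.0684 0.034 ]
grip [0.5999 0.2293 0.46  ]
nl nr 0.3798988701309029 -100.45990934916279
nr fr_in 0.35430239968482274 -10.73588391824538
fl_in fr_in 0.37958886392950447 -100.03987003330518
b_fl b_fr 0.21129948794639672 -90.92197257200954
b_nl b_nr 0.21058994752920832 -91.37512805036872
b_nl b_fl 0.14964255310613278 -0.8320593380548211
line_n line_f 0.14964702508972083 -1.6566631711570312
nl fl_in 0.35152136534405076 -10.790259689848094
```

Measured sizes agree with the given ones (board 211×150 mm, bed 380×354 mm). The bed is turned −10.5°, bed_corner is at about (0.712, 0.176), and the board must go about +64 mm in bed x and +139 mm in bed y. I'll travel to the board's right side, turning the jaws along bed x.

Request:
{"fn": "drive_tool", "kwargs": {
  "targets": [0.12,-0.08,-0.04,-0.11,0.24,-0.17,-0.08,-0.22,0.36,-0.25,-0.12,-0.34,0.5,-0.34,-0.17,-0.46,0.64,-0.44,-0.22,-0.57,0.78,-0.54,-0.26,-0.69,0.9,-0.62,-0.3,-0.8,1.0,-0.7,-0.3,-0.92],
  "hand": 1
}}

```text
clock: 2.07
ee_pos: [0.3314, -0.4866, 0.2505]
tool_rot: [2.407, 2.016, 0.0]
wrist_force: [0.4, 0.5, -0.0]
width: 0.0939
```

```bash
cat >> h.py <<'E'
BC=np.array([0.712,0.1765]); A=np.radians(-10.55)
def b2w(x,y,BC=BC,A=A): return BC+np.array([x*np.cos(A)-y*np.sin(A),x*np.sin(A)+y*np.cos(A)])
def w2b(X): d=np.asarray(X)[...,:2]-BC; return np.stack([d[...,0]*np.cos(A)+d[...,1]*np.sin(A),-d[...,0]*np.sin(A)+d[...,1]*np.cos(A)],-1)
def stat(tx=None,ty=None,tz=None,ang=None):
    "bed-frame target; ang= bed angle (deg) of tool x"
    s=env.read_state(); M=R.from_rotvec(s["tool_rot"]).as_matrix()
    a=np.degrees(np.arctan2(M[1,0],M[0,0])-A)
    print("t%.2f"%s["clock"],"bed xy mm",np.round(w2b(s["ee_pos"])*1000,1),"tip z %.1f"%((s["ee_pos"][2]-env.tcp_to_tips)*1000),"toolx bedang %.2f"%a,"tilt %.2f"%np.degrees(np.arccos(-M[2,2])),"F",np.round(s["wrist_force"],1),"w %.3f"%s["width"],"world",np.round(s["ee_pos"],4),"q",np.round(s["qpos"],2))
    if tx is not None:
        g=np.r_[b2w(tx,ty),tz+env.tcp_to_tips]; d=M.T@(g-s["ee_pos"])
        print("shift units",np.round(d*10,3),"turn units",round(-((ang-a+180)%360-180)/60,3))
E
python3 -c "
from h import *
stat(-.12,-.36,.22,90)"
```

```text
t2.07 bed xy mm [-252.8 -721.6] tip z 236.5 toolx bedang 90.43 tilt 0.10 F [ 0.4  0.5 -0. ] w 0.094 world [ 0.3314 -0.4866  0.2505] q [ 1.08  0.51 -0.23  1.65  0.14  0.99  0.62]
shift units [3.606 1.355 0.163] turn units 0.007
```

Request:
{"fn": "drive_tool", "kwargs": {
  "targets": [0.12,0.05,0,0,0.24,0.1,0,0,0.36,0.15,0,0,0.5,0.2,0,0,0.64,0.25,0,0,0.78,0.3,0,0,0.9,0.35,0,0,1.0,0.4,0,0]
}}

```text
clock: 2.73
ee_pos: [0.3891, -0.3939, 0.2504]
tool_rot: [2.408, 2.015, 0.0]
wrist_force: [0.1, 0.8, 0.3]
width: 0.0939
```

Request:
{"fn": "drive_tool", "kwargs": {
  "targets": [0.12,0.05,0,0,0.24,0.1,0,0,0.36,0.15,0,0,0.5,0.2,0,0,0.64,0.25,0,0,0.78,0.3,0,0,0.9,0.35,0,0,1.0,0.4,0,0]
}}

```text
clock: 3.4
ee_pos: [0.4469, -0.301, 0.2504]
tool_rot: [2.408, 2.016, 0.001]
wrist_force: [0.7, 0.6, 0.0]
width: 0.0939
```

Request:
{"fn": "drive_tool", "kwargs": {
  "targets": [0.12,0.05,0,0,0.24,0.1,0,0,0.36,0.15,0,0,0.5,0.2,0,0,0.64,0.25,0,0,0.78,0.3,0,0,0.9,0.35,0,0,1.0,0.4,0,0]
}}

```text
clock: 4.07
ee_pos: [0.5045, -0.2084, 0.2504]
tool_rot: [2.407, 2.016, 0.001]
wrist_force: [0.2, -1.1, 0.5]
width: 0.0939
```

```bash
python3 -c "
from h import *
stat(-.12,-.36,.08,90)
p=shot('wrist'); save(p,'c_wrist'); p2=shot('top'); save(p2,'c_top')"
```

```text
t4.07 bed xy mm [-133.5 -416.4] tip z 236.4 toolx bedang 90.44 tilt 0.09 F [ 0.2 -1.1  0.5] w 0.094 world [ 0.5045 -0.2084  0.2504] q [ 0.53  0.45 -0.28  1.77  0.15  0.94  0.01]
shift units [0.564 0.137 1.564] turn units 0.007
```

View pics/c_wrist.png

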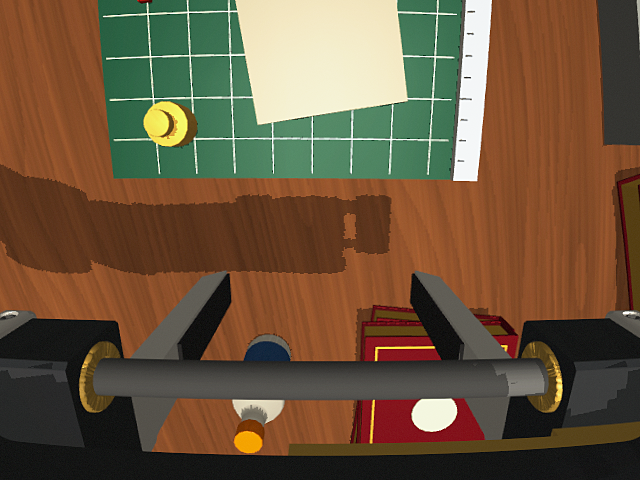

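View pics/c_top.png

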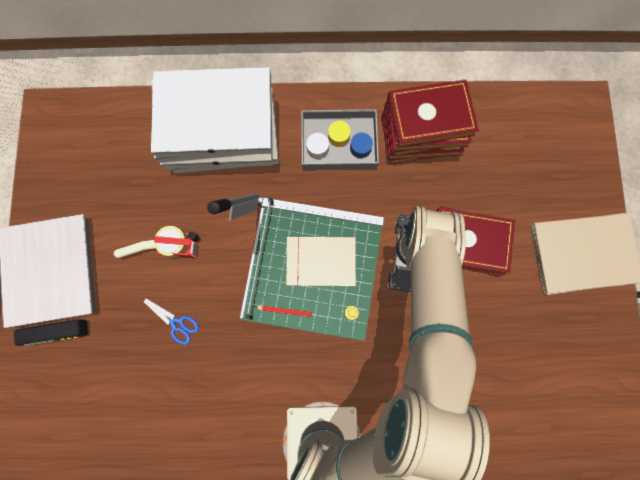

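The wrist view shows the bed's right edge (113,178)–(455,180), the board's right corners at (258,124) and (407,101), and the weight at (165,122). I'll cross-check these against the top measurement.

```bash
python3 -c "
from h import *
s=env.read_state(); np.set_printoptions(precision=4,suppress=True)
p=shot('wrist')
for n,uv,z in [('bed nr',(113,178),.03),('fence r in top',(453,180),.04),('b nr',(258,124),.034),('b fr',(407,101),.034),('weight',(175,130),.045)]:
    X=unproj(p,uv,z)[0]; print(n,X,w2b(X))
"
```

```text
bed nr [ 0.2966 -0.1312  0.03  ] [-0.352  -0.3786]
fence r in top [ 0.6466 -0.1946  0.04  ] [ 0.0036 -0.3768]
b nr [ 0.4613 -0.1068  0.034 ] [-0.1946 -0.3244]
b fr [ 0.6106 -0.1102  0.034 ] [-0.0472 -0.3004]
weight [ 0.3814 -0.098   0.045 ] [-0.2748 -0.3303]
```

Request:
{"fn": "drive_tool", "kwargs": {
  "targets": [0.08,0.02,0.12,0,0.16,0.04,0.24,0,0.24,0.06,0.36,0,0.32,0.08,0.5,0,0.4,0.1,0.64,0,0.48,0.12,0.78,0,0.56,0.14,0.9,0.007,0.56,0.14,1.0,0.007]
}}

```text
clock: 4.88
ee_pos: [0.5281, -0.1559, 0.1494]
tool_rot: [2.414, 2.009, 0.001]
wrist_force: [-0.5, -0.1, 0.0]
width: 0.0943
```

Request:
{"fn": "drive_tool", "kwargs": {
  "targets": [0,0,0.12,0,0,0,0.24,0,0,0,0.36,0,0,0,0.5,0,0,0,0.64,0,0,0,0.78,0,0,0,0.82,0,0,0,0.82,0]
}}

```text
clock: 5.55
ee_pos: [0.527, -0.157, 0.0664]
tool_rot: [-2.415, -2.008, 0.003]
wrist_force: [1.0, 0.9, 0.2]
width: 0.0944
```

```bash
python3 -c "
from h import *
stat(-.12,-.33,.0318,90)
p=shot('wrist'); save(p,'d_wrist')"
```

```text
t5.55 bed xy mm [-120.8 -361.7] tip z 52.4 toolx bedang 90.04 tilt 0.10 F [1.  0.9 0.2] w 0.094 world [ 0.527  -0.157   0.0664] q [ 0.37  0.71 -0.2   1.92  0.25  0.53 -0.19]
shift units [0.317 0.009 0.206] turn units 0.001
```

View pics/d_wrist.png

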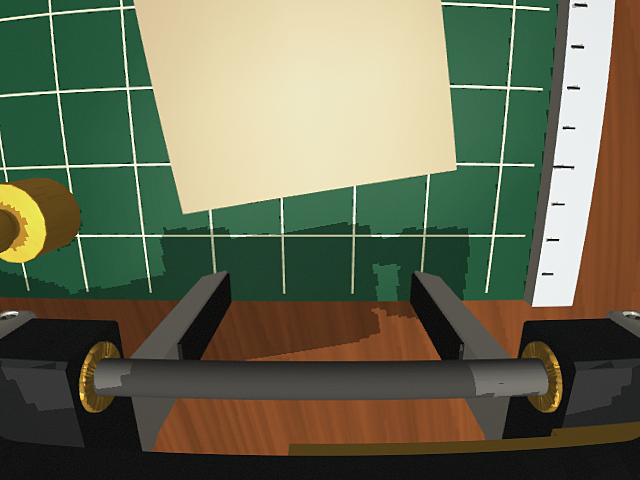

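The fingertips are clear of the board (near corner at (184,213)) and the weight, and the tool is square to the grid. I'll descend to just above the bed.

Request:
{"fn": "drive_tool", "kwargs": {
  "targets": [0,0,0.05,0,0,0,0.1,0,0,0,0.14,0,0,0,0.17,0,0,0,0.19,0,0,0,0.2,0,0,0,0.2,0,0,0,0.2,0]
}}

```text
clock: 6.27
ee_pos: [0.5278, -0.1568, 0.0473]
tool_rot: [2.415, 2.009, -0.001]
wrist_force: [0.8, 0.3, -0.9]
width: 0.0938
```

```bash
python3 -c "
from h import *
stat(-.12,-.33,.032,90)
p=shot('wrist'); save(p,'e_wrist')"
```

```text
t6.27 bed xy mm [-120.1 -361.4] tip z 33.3 toolx bedang 90.06 tilt 0.05 F [ 0.8  0.3 -0.9] w 0.094 world [ 0.5278 -0.1568  0.0473] q [ 0.36  0.74 -0.18  1.93  0.27  0.49 -0.2 ]
shift units [0.314 0.001 0.012] turn units 0.001
```

View pics/e_wrist.png

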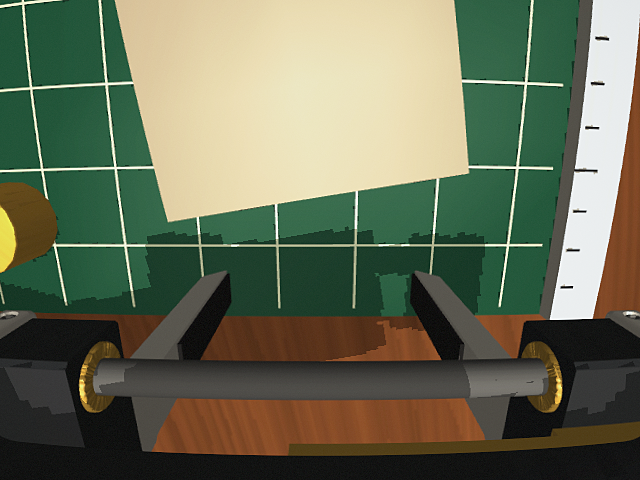

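Request:
{"fn": "drive_tool", "kwargs": {
  "targets": [0.0,0,0.015,0,0.03,0,0.015,0,0.08,0,0.015,0,0.13,0,0.015,0,0.18,0,0.015,0,0.24,0,0.015,0,0.3,0,0.015,0,0.35,0,0.015,0]
}}

```text
clock: 6.98
ee_pos: [0.5342, -0.1216, 0.0458]
tool_rot: [2.414, 2.009, -0.001]
wrist_force: [0.2, -0.9, 0.6]
width: 0.0938
```

```bash
python3 -c "
from h import *
stat(-.12,-.23,.0318,90)
p=shot('wrist'); save(p,'f_wrist')"
```

```text
t6.98 bed xy mm [-120.2 -325.6] tip z 31.8 toolx bedang 90.10 tilt 0.06 F [ 0.2 -0.9  0.6] w 0.094 world [ 0.5342 -0.1216  0.0458] q [ 0.28  0.74 -0.17  1.94  0.25  0.48 -0.25]
shift units [ 0.956  0.004 -0.001] turn units 0.002
```

View pics/f_wrist.png

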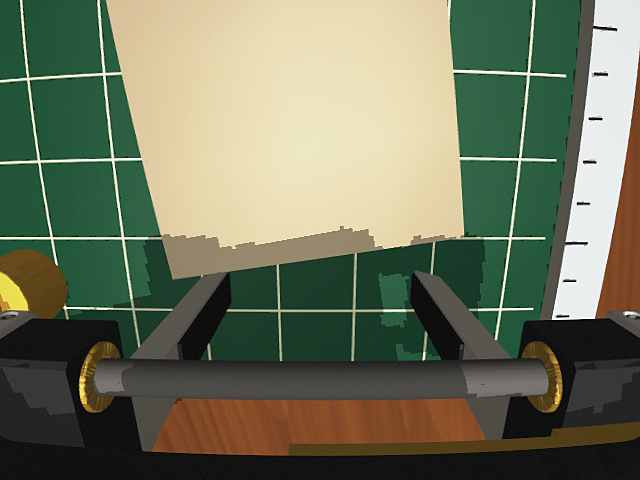

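The near corner is about to touch the left finger. Tip height is 31.8 mm, so I'll push.

Request:
{"fn": "drive_tool", "kwargs": {
  "targets": [0.06,0,0,0,0.14,0,0,0,0.24,0,0,0,0.34,0,0,0,0.44,0,0,0,0.54,0,0,0,0.62,0,0,0,0.66,0,0,0]
}}

```text
clock: 7.7
ee_pos: [0.5468, -0.0533, 0.0458]
tool_rot: [-2.411, -2.014, -0.001]
wrist_force: [-0.3, -0.2, 0.9]
width: 0.0942
```

```bash
python3 -c "
from h import *
stat(-.12,-.21,.0318,90)
p=shot('wrist'); save(p,'g_wrist')"
```

```text
t7.70 bed xy mm [-120.4 -256.1] tip z 31.8 toolx bedang 90.29 tilt 0.05 F [-0.3 -0.2  0.9] w 0.094 world [ 0.5468 -0.0533  0.0458] q [ 0.15  0.74 -0.16  1.93  0.23  0.48 -0.35]
shift units [0.461 0.006 0.001] turn units 0.005
```

View pics/g_wrist.png

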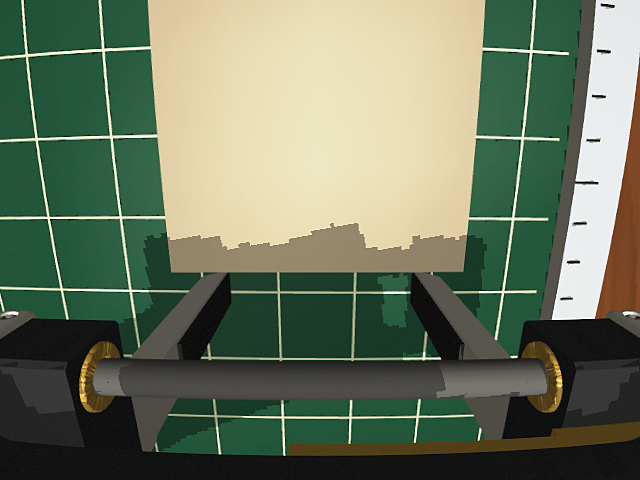

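The board has swung square, with its right edge flat at row 272 against both fingers. I'll go on.

Request:
{"fn": "drive_tool", "kwargs": {
  "targets": [0.05,0,0,0,0.11,0,0,0,0.18,0,0,0,0.26,0,0,0,0.34,0,0,0.004,0.41,0,0,0.004,0.45,0,0,0.004,0.46,0,0,0.004]
}}

```text
clock: 8.42
ee_pos: [0.5554, -0.0062, 0.046]
tool_rot: [-2.413, -2.011, -0.003]
wrist_force: [0.5, -0.0, 0.3]
width: 0.0942
```

Run:
```python
from h import *
stat(-.12,-.21,.0318,90)
p=shot('wrist'); save(p,'i_wrist'); t=shot('top');save(t,'i_top')
e=unproj(p,[(180,272),(450,272)],.034); print(w2b(e))
cv2.imwrite("pics/i_zoom.png",cv2.resize(t["frame"][185:345,200:400,::-1],None,fx=4,fy=3.75,interpolation=cv2.INTER_CUBIC))
```

```text
t8.42 bed xy mm [-120.5 -208.3] tip z 32.0 toolx bedang 90.16 tilt 0.12 F [ 0.5 -0.   0.3] w 0.094 world [ 0.5554 -0.0062  0.046 ] q [ 0.06  0.75 -0.15  1.92  0.21  0.49 -0.42]
shift units [-0.017  0.005  0.002] turn units 0.003
[[-0.19172469 -0.19883911]
 [-0.05299441 -0.19833327]]
```

View pics/i_wrist.png

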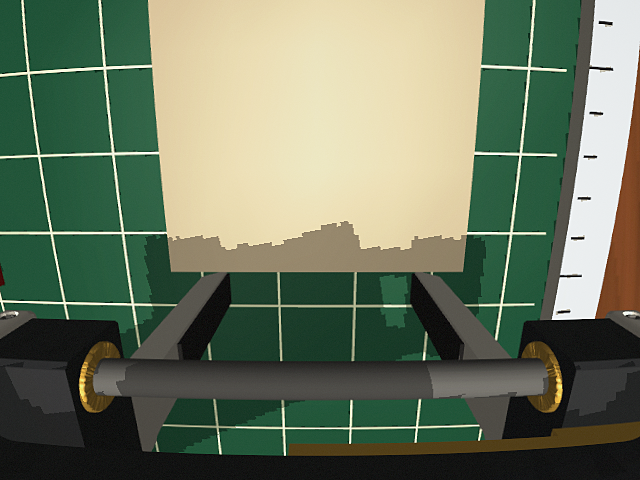

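View pics/i_zoom.png

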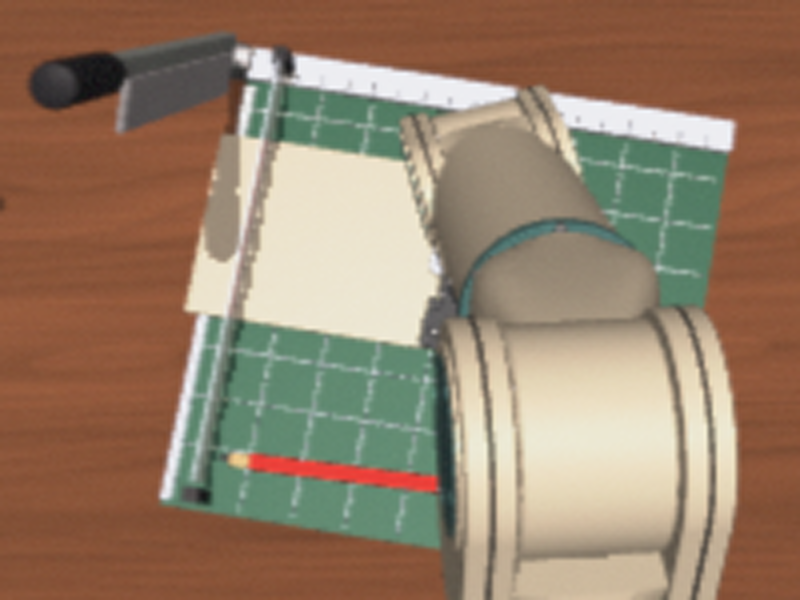

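The board is square, its right edge at bed y −198.5 mm (23 mm to go) and its far edge about 50 mm short of the fence. I'll back off, lift and turn to push on the near edge.

Request:
{"fn": "drive_tool", "kwargs": {
  "targets": [-0.15,0,0,0,-0.3,0,0,0,-0.4,0,-0.1,0,-0.4,0,-0.3,0,-0.4,0,-0.5,0,-0.4,0,-0.7,0,-0.4,0,-0.85,0,-0.4,0,-0.9,0]
}}

```text
clock: 9.18
ee_pos: [0.5494, -0.0472, 0.1389]
tool_rot: [2.413, 2.007, 0.008]
wrist_force: [0.7, 1.1, 0.4]
width: 0.094
```

```bash
python3 -c "
from h import *
stat(-.24,-.115,.12,0)"
```

```text
t9.18 bed xy mm [-118.9 -249.6] tip z 124.9 toolx bedang 90.05 tilt 0.33 F [0.7 1.1 0.4] w 0.094 world [ 0.5494 -0.0472  0.1389] q [ 0.17  0.6  -0.21  1.88  0.18  0.68 -0.33]
shift units [ 1.347 -1.21   0.045] turn units 1.501
```

Request:
{"fn": "drive_tool", "kwargs": {
  "targets": [0.08,-0.08,0,0.1,0.16,-0.16,0,0.21,0.24,-0.24,0,0.32,0.34,-0.34,0,0.43,0.44,-0.44,0,0.54,0.54,-0.52,0,0.65,0.62,-0.58,0,0.76,0.68,-0.6,0,0.8]
}}

```text
clock: 9.85
ee_pos: [0.5015, 0.0315, 0.1386]
tool_rot: [3.026, 0.846, 0.007]
wrist_force: [-0.4, 0.5, -0.6]
width: 0.0939
```

```bash
python3 -c "
from h import *
stat(-.24,-.115,.08,0)"
```

```text
t9.85 bed xy mm [-180.4 -181.1] tip z 124.6 toolx bedang 41.79 tilt 0.26 F [-0.4  0.5 -0.6] w 0.094 world [0.5015 0.0315 0.1386] q [-0.15  0.54  0.05  2.01 -0.04  0.59 -1.1 ]
shift units [-0.006 -0.89   0.445] turn units 0.697
```

Request:
{"fn": "drive_tool", "kwargs": {
  "targets": [0,-0.11,0,0.09,0,-0.22,0,0.18,0,-0.34,0,0.28,0,-0.46,0.05,0.38,0,-0.58,0.12,0.48,0,-0.7,0.2,0.58,0,-0.82,0.3,0.67,0,-0.89,0.4,0.7]
}}

```text
clock: 10.52
ee_pos: [0.4546, 0.1087, 0.0981]
tool_rot: [-3.126, 0.299, -0.006]
wrist_force: [-0.8, -0.5, -0.6]
width: 0.0936
```

Run:
```python
from h import *
stat(-.24,-.115,.0318,0)
p=shot('wrist'); save(p,'j_wrist')
```

```text
t10.52 bed xy mm [-240.6 -113.8] tip z 84.1 toolx bedang -0.39 tilt 0.23 F [-0.8 -0.5 -0.6] w 0.094 world [0.4546 0.1087 0.0981] q [-0.46  0.59  0.23  2.14 -0.3   0.45 -1.75]
shift units [0.004 0.013 0.523] turn units -0.007
```

View pics/j_wrist.png

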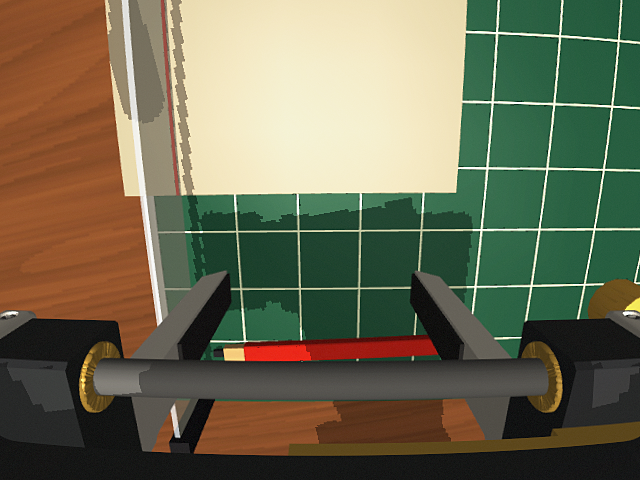

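The near edge is square at row 193, the guard's plane is left of the left finger (columns 150–180), and the pencil (row 350) is behind. I'll descend.

Request:
{"fn": "drive_tool", "kwargs": {
  "targets": [0,0.01,0.09,0,0,0.01,0.19,0,0,0.01,0.29,0,0,0.01,0.38,-0.003,0,0.01,0.45,-0.006,0,0.01,0.5,-0.006,0,0.01,0.51,-0.006,0,0.01,0.51,-0.006]
}}

```text
clock: 11.23
ee_pos: [0.4526, 0.1084, 0.0454]
tool_rot: [-3.128, 0.286, 0.001]
wrist_force: [-0.1, 0.7, 0.0]
width: 0.0943
```

Run:
```python
from h import *
stat(-.20,-.115,.0318,0)
p=shot('wrist'); save(p,'k_wrist')
```

```text
t11.23 bed xy mm [-242.5 -114.5] tip z 31.4 toolx bedang 0.11 tilt 0.06 F [-0.1  0.7  0. ] w 0.094 world [0.4526 0.1084 0.0454] q [-0.4   0.69  0.16  2.16 -0.34  0.32 -1.71]
shift units [ 0.425  0.006 -0.005] turn units 0.002
```

View pics/k_wrist.png

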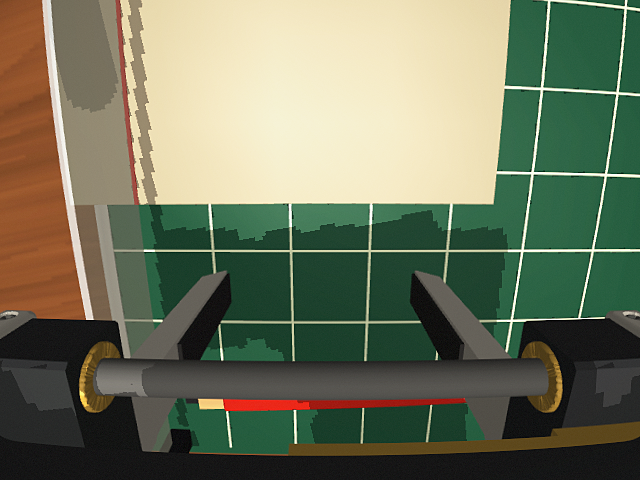

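Request:
{"fn": "drive_tool", "kwargs": {
  "targets": [0.07,0,0,0,0.16,0,0,0,0.26,0,0,0,0.37,0,0,0,0.48,0,0,0,0.58,0,0,0,0.66,0,0,0,0.7,0,0,0]
}}

```text
clock: 11.95
ee_pos: [0.5233, 0.0954, 0.0458]
tool_rot: [-3.127, 0.287, -0.002]
wrist_force: [-1.7, 0.6, 1.6]
width: 0.0942
```

Run:
```python
from h import *
stat(-.16,-.115,.0318,0)
p=shot('wrist'); save(p,'l_wrist'); t=shot('top')
cv2.imwrite("pics/l_zoom.png",cv2.resize(t["frame"][185:345,200:400,::-1],None,fx=4,fy=3.75,interpolation=cv2.INTER_CUBIC))
```

```text
t11.95 bed xy mm [-170.7 -114.3] tip z 31.8 toolx bedang 0.08 tilt 0.10 F [-1.7  0.6  1.6] w 0.094 world [0.5233 0.0954 0.0458] q [-0.36  0.74  0.19  1.99 -0.31  0.44 -1.69]
shift units [ 0.106  0.007 -0.   ] turn units 0.001
```

View pics/l_wrist.png

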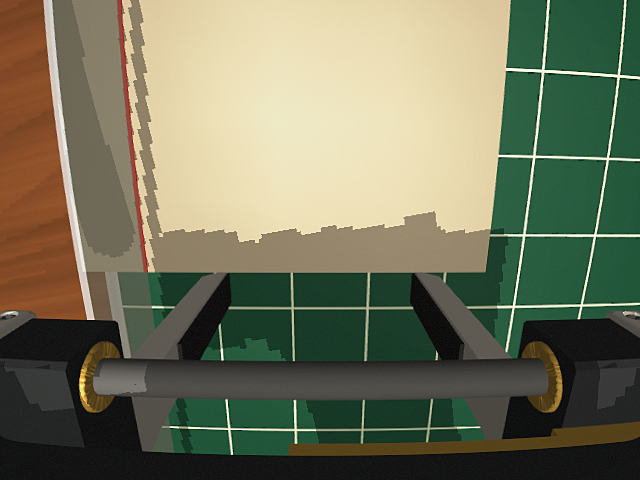

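View pics/l_zoom.png

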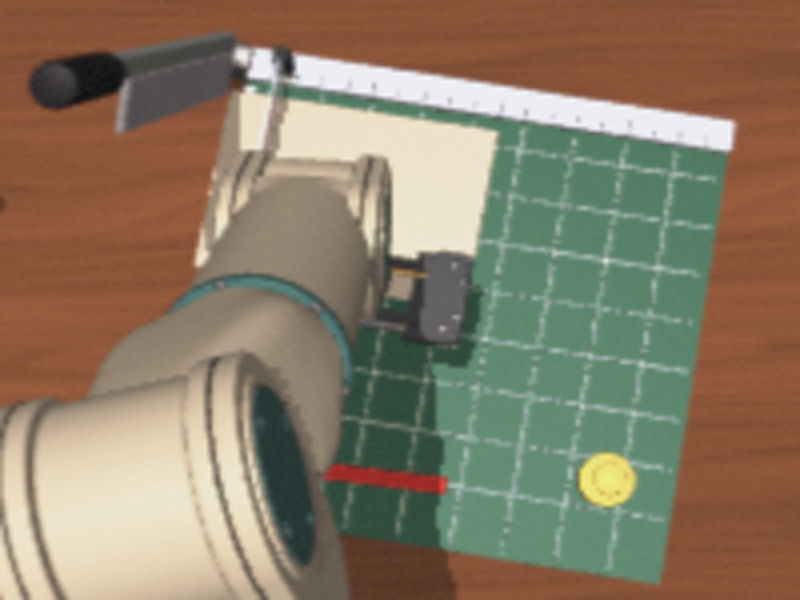

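The push is square. About 8–10 mm remain to the fence. The wrist is near the raised blade in this view, so I'll check clearance with the scene camera.

Run:
```python
from h import *
t=shot('scene'); f=t["frame"]
cv2.imwrite("pics/m_zoom.png",cv2.resize(f[150:400,200:480,::-1],None,fx=2.4,fy=2.4,interpolation=cv2.INTER_CUBIC))
```

```text
(no output)
```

View pics/m_zoom.png

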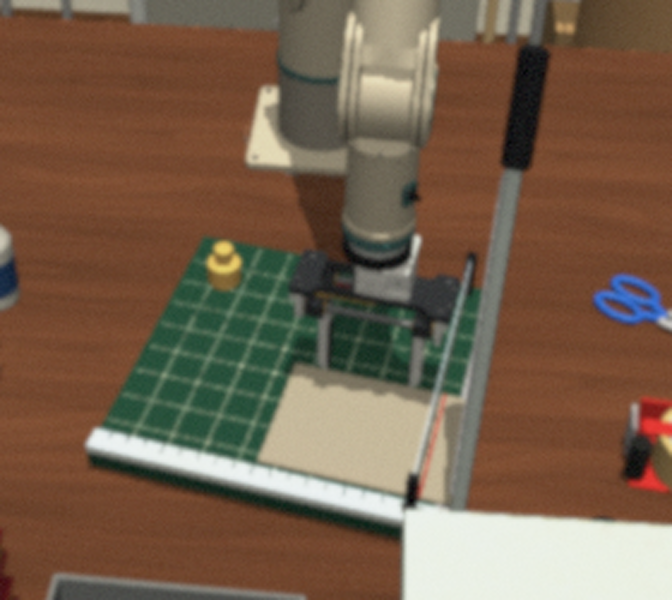

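The wrist and gripper are well clear of the blade arm. I'll close in on the fence slowly.

Request:
{"fn": "drive_tool", "kwargs": {
  "targets": [0.02,0,0,0,0.04,0,0,0,0.06,0,0,0,0.07,0,0,0,0.08,0,0,0,0.085,0,0,0,0.09,0,0,0,0.09,0,0,0]
}}

```text
clock: 12.77
ee_pos: [0.5312, 0.0939, 0.0456]
tool_rot: [-3.127, 0.286, -0.002]
wrist_force: [-0.1, 0.2, -1.1]
width: 0.0936
```

Request:
{"fn": "drive_tool", "kwargs": {
  "targets": [0.005,0,0,0,0.01,0,0,0,0.015,0,0,0,0.02,0,0,0,0.02,0,0,0,0.02,0,0,0,0.02,0,0,0,0.02,0,0,0]
}}

```text
clock: 13.43
ee_pos: [0.5333, 0.0936, 0.0456]
tool_rot: [-3.127, 0.286, -0.002]
wrist_force: [0.2, -0.2, -0.1]
width: 0.0937
```

Run:
```python
from h import *
stat(-.16,-.115,.0318,0)
```

```text
t13.43 bed xy mm [-160.5 -114.3] tip z 31.6 toolx bedang 0.09 tilt 0.10 F [ 0.2 -0.2 -0.1] w 0.094 world [0.5333 0.0936 0.0456] q [-0.35  0.74  0.2   1.96 -0.3   0.46 -1.69]
shift units [ 0.005  0.007 -0.002] turn units 0.001
```

Request:
{"fn": "drive_tool", "kwargs": {
  "targets": [0.005,0,0,0,0.01,0,0,0,0.015,0,0,0,0.02,0,0,0,0.02,0,0,0,0.02,0,0,0,0.02,0,0,0,0.02,0,0,0]
}}

```text
clock: 14.1
ee_pos: [0.5353, 0.0932, 0.0457]
tool_rot: [-3.127, 0.286, -0.002]
wrist_force: [-0.9, -0.6, -0.9]
width: 0.0941
```

Request:
{"fn": "drive_tool", "kwargs": {
  "targets": [0.005,0,0,0,0.01,0,0,0,0.015,0,0,0,0.02,0,0,0,0.02,0,0,0,0.02,0,0,0,0.02,0,0,0,0.02,0,0,0]
}}

```text
clock: 14.77
ee_pos: [0.5359, 0.0931, 0.0455]
tool_rot: [-3.127, 0.286, 0.002]
wrist_force: [-5.2, 0.9, 3.1]
width: 0.094
```

Run:
```python
from h import *
stat(-.16,-.115,.0318,0)
t=shot('top'); save(t,'n_top')
cv2.imwrite("pics/n_zoom.png",cv2.resize(t["frame"][190:260,240:400,::-1],None,fx=5,fy=5,interpolation=cv2.INTER_CUBIC))
```

```text
t14.77 bed xy mm [-157.8 -114.2] tip z 31.5 toolx bedang 0.10 tilt 0.09 F [-5.2  0.9  3.1] w 0.094 world [0.5359 0.0931 0.0455] q [-0.35  0.75  0.2   1.95 -0.3   0.47 -1.69]
shift units [-0.022  0.007 -0.003] turn units 0.002
```

View pics/n_zoom.png

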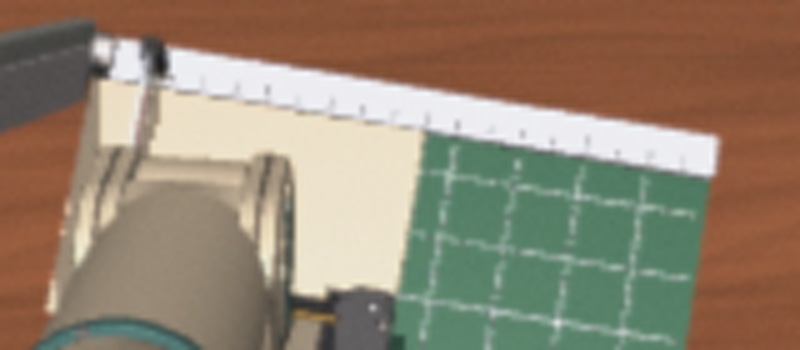

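Contact with the fence: 5 N. One more small press to seat the edge.

Request:
{"fn": "drive_tool", "kwargs": {
  "targets": [0.005,0,0,0,0.01,0,0,0,0.015,0,0,0,0.02,0,0,0,0.025,0,0,0,0.025,0,0,0,0.025,0,0,0,0.025,0,0,0]
}}

```text
clock: 15.48
ee_pos: [0.5361, 0.093, 0.0453]
tool_rot: [-3.127, 0.285, 0.009]
wrist_force: [-7.1, 1.4, 6.6]
width: 0.0943
```

Request:
{"fn": "drive_tool", "kwargs": {
  "targets": [-0.1,0,0,0,-0.25,0,0,0,-0.4,0,-0.1,0,-0.45,0,-0.3,0,-0.45,0,-0.5,0,-0.45,0,-0.7,0,-0.45,0,-0.85,0,-0.45,0,-0.9,0]
}}

```text
clock: 16.15
ee_pos: [0.4959, 0.101, 0.1381]
tool_rot: [-3.126, 0.286, -0.004]
wrist_force: [1.1, 0.2, -1.1]
width: 0.0942
```

Run:
```python
from h import *
stat(-.09,-.23,.10,90)
p=shot('wrist'); save(p,'o_wrist')
```

```text
t16.15 bed xy mm [-198.6 -113.8] tip z 124.1 toolx bedang 0.09 tilt 0.22 F [ 1.1  0.2 -1.1] w 0.094 world [0.4959 0.101  0.1381] q [-0.44  0.56  0.27  2.   -0.26  0.61 -1.75]
shift units [1.083 1.164 0.24 ] turn units -1.499
```

View pics/o_wrist.png

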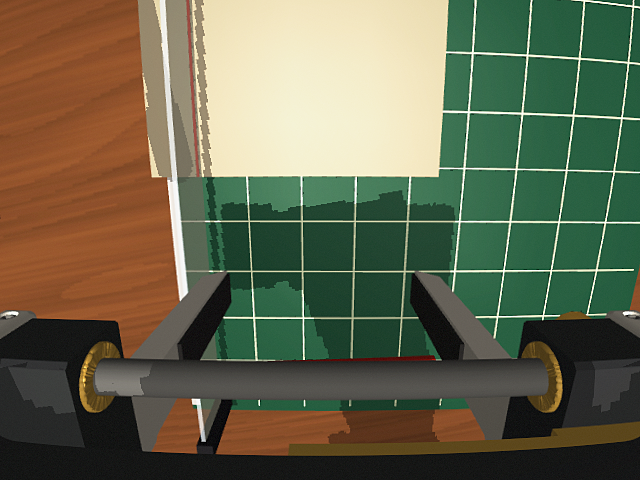

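Request:
{"fn": "drive_tool", "kwargs": {
  "targets": [0.02,0.1,0,-0.09,0.06,0.22,0,-0.19,0.12,0.34,0,-0.3,0.18,0.48,0,-0.41,0.26,0.62,0,-0.52,0.34,0.76,0,-0.63,0.42,0.9,0,-0.74,0.5,1.0,0,-0.8]
}}

```text
clock: 16.87
ee_pos: [0.5272, -0.0082, 0.1367]
tool_rot: [-2.971, -1.016, -0.005]
wrist_force: [0.7, 0.2, -0.3]
width: 0.0943
```

Run:
```python
from h import *
stat(-.082,-.24,.07,90)
```

```text
t16.87 bed xy mm [-147.9 -215.4] tip z 122.7 toolx bedang 48.30 tilt 0.20 F [ 0.7  0.2 -0.3] w 0.094 world [ 0.5272 -0.0082  0.1367] q [-0.04  0.57  0.01  1.94 -0.01  0.63 -0.94]
shift units [0.253 0.655 0.528] turn units -0.695
```

Request:
{"fn": "drive_tool", "kwargs": {
  "targets": [0.03,0.08,0,-0.09,0.06,0.16,0,-0.18,0.09,0.25,0,-0.28,0.13,0.34,0.08,-0.38,0.17,0.44,0.18,-0.48,0.21,0.54,0.3,-0.58,0.25,0.63,0.42,-0.67,0.25,0.65,0.5,-0.695]
}}

```text
clock: 17.53
ee_pos: [0.5883, -0.0454, 0.0847]
tool_rot: [-2.415, -2.009, -0.007]
wrist_force: [0.6, -0.1, -0.3]
width: 0.0937
```

Run:
```python
from h import *
stat(-.082,-.225,.0318,90)
p=shot('wrist'); save(p,'q_wrist')
import pickle; pickle.dump(p,open('q.pkl','wb'))
```

```text
t17.53 bed xy mm [ -81.  -240.8] tip z 70.7 toolx bedang 90.08 tilt 0.27 F [ 0.6 -0.1 -0.3] w 0.094 world [ 0.5883 -0.0454  0.0847] q [ 0.15  0.72 -0.19  1.8   0.21  0.63 -0.34]
shift units [ 0.156 -0.011  0.389] turn units 0.001
```

View pics/q_wrist.png

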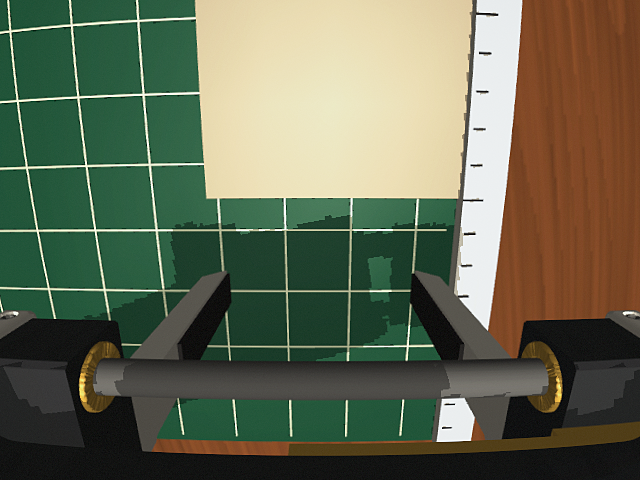

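The board is flush along the fence, its right edge at row 198 and square. The right finger stays about 20 mm inside the fence, so I'll descend.

Request:
{"fn": "drive_tool", "kwargs": {
  "targets": [0,0,0.07,0,0,0,0.15,0,0,0,0.23,0,0,0,0.3,0,0,0,0.35,0,0,0,0.38,0,0,0,0.388,0,0,0,0.388,0]
}}

```text
clock: 18.25
ee_pos: [0.5865, -0.045, 0.0447]
tool_rot: [-2.415, -2.006, -0.003]
wrist_force: [0.1, 0.3, 0.2]
width: 0.0937
```

Run:
```python
from h import *
stat(-.082,-.21,.0318,90)
p=shot('wrist'); save(p,'r_wrist'); t=shot('top'); save(t,'r_top')
import pickle; pickle.dump(p,open('r.pkl','wb')); pickle.dump(t,open('rt.pkl','wb'))
cv2.imwrite("pics/r_zoom.png",cv2.resize(t["frame"][190:310,225:385,::-1],None,fx=5,fy=5,interpolation=cv2.INTER_CUBIC))
```

```text
t18.25 bed xy mm [ -82.9 -240.7] tip z 30.7 toolx bedang 89.99 tilt 0.17 F [0.1 0.3 0.2] w 0.094 world [ 0.5865 -0.045   0.0447] q [ 0.14  0.78 -0.17  1.82  0.22  0.55 -0.36]
shift units [ 0.307  0.009 -0.01 ] turn units -0.0
```

View pics/r_wrist.png

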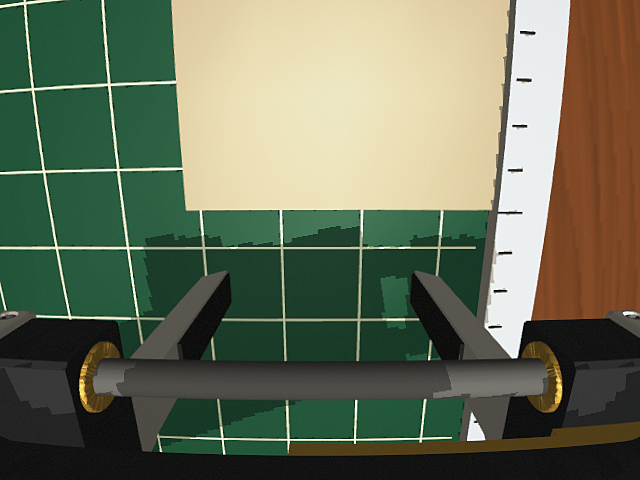

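View pics/r_zoom.png

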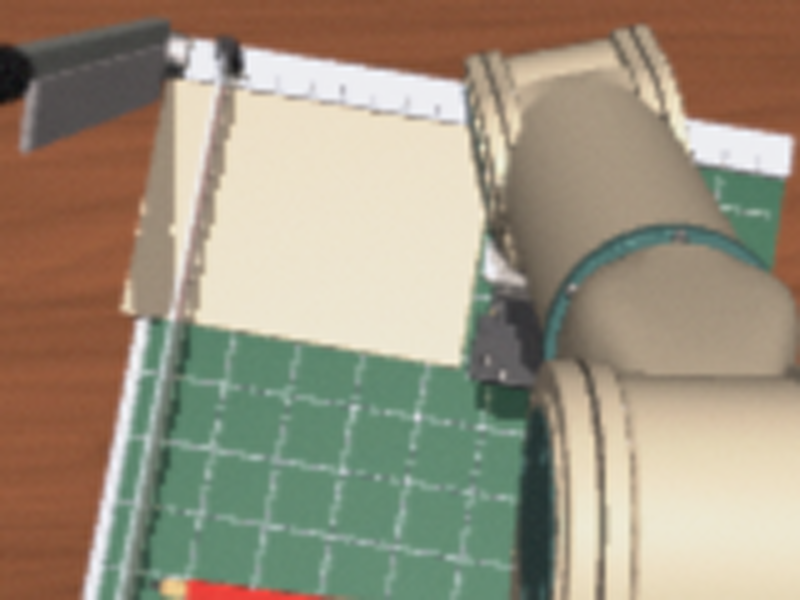

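Run:
```python
from h import *
import pickle
p=pickle.load(open('r.pkl','rb')); t=pickle.load(open('rt.pkl','rb'))
print(w2b(unproj(p,[(200,210),(480,210)],.034)))
f=lambda u,v:((u+.5)/5+225-.5,(v+.5)/5+190-.5)
for k,u,v,z in [("right near corner",462,366,.034),("left near",124,313,.034),("left far",172,80,.034),("cut at",142,322,.03),("cut low",88,595,.03),("fence",465,122,.04)]:
    print(k,w2b(unproj(t,f(u,v),z)))
```

```text
[[-0.14054636 -0.19863326]
 [-0.00364    -0.19843348]]
right near corner [[-0.14684234 -0.19967432]]
left near [[-0.14923669  0.01027535]]
left far [[0.00027688 0.0090635 ]]
cut at [[-0.15236929 -0.00102072]]
cut low [[-0.32131785 -0.00055986]]
fence [[ 0.0028669  -0.17609463]]
```

Request:
{"fn": "drive_tool", "kwargs": {
  "targets": [0.02,0,-0.01,0,0.06,0,-0.01,0,0.12,0,-0.01,0,0.19,0,-0.01,0,0.26,0,-0.01,0,0.32,0,-0.01,0,0.36,0,-0.01,0,0.38,0,-0.01,0]
}}

```text
clock: 19.02
ee_pos: [0.5938, -0.007, 0.0461]
tool_rot: [-2.414, -2.007, -0.004]
wrist_force: [-0.8, -1.8, 1.8]
width: 0.0939
```

Run:
```python
from h import *
stat(-.082,-.185,.0318,90)
p=shot('wrist'); save(p,'s_wrist')
import pickle; pickle.dump(p,open('s.pkl','wb'))
```

```text
t19.02 bed xy mm [ -82.6 -202.1] tip z 32.1 toolx bedang 90.04 tilt 0.17 F [-0.8 -1.8  1.8] w 0.094 world [ 0.5938 -0.007   0.0461] q [ 0.07  0.78 -0.16  1.81  0.21  0.57 -0.41]
shift units [0.171 0.006 0.003] turn units 0.001
```

View pics/s_wrist.png

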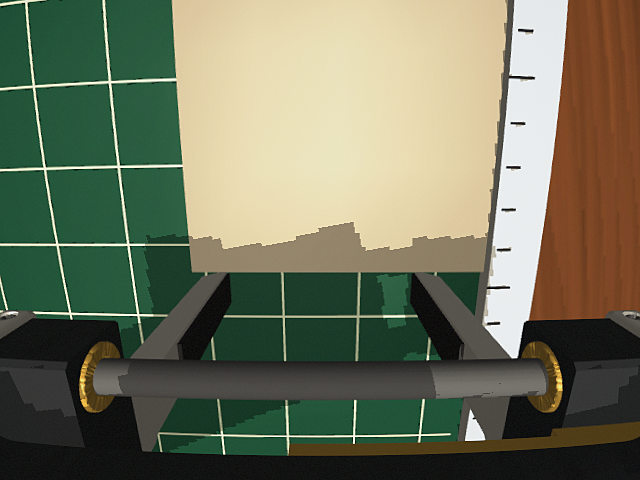

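Request:
{"fn": "drive_tool", "kwargs": {
  "targets": [0.01,0,0,0,0.03,0,0,0,0.05,0,0,0,0.07,0,0,0,0.09,0,0,0,0.11,0,0,0,0.12,0,0,0,0.12,0,0,0]
}}

```text
clock: 19.73
ee_pos: [0.5962, 0.0055, 0.0461]
tool_rot: [-2.414, -2.008, -0.005]
wrist_force: [0.5, -0.2, 0.6]
width: 0.0942
```

Run:
```python
from h import *
stat(-.082,-.186,.0318,90)
p=shot('wrist'); save(p,'u_wrist'); t=shot('top'); save(t,'u_top'); s=shot('scene'); save(s,'u_scene')
import pickle; pickle.dump((p,t,s),open('u.pkl','wb'))
cv2.imwrite("pics/u_zoom.png",cv2.resize(t["frame"][195:275,230:330,::-1],None,fx=7.5,fy=7.5,interpolation=cv2.INTER_CUBIC))
cv2.imwrite("pics/u_szoom.png",cv2.resize(s["frame"][250:370,280:440,::-1],None,fx=5,fy=5,interpolation=cv2.INTER_CUBIC))
```

```text
t19.73 bed xy mm [ -82.5 -189.3] tip z 32.1 toolx bedang 90.06 tilt 0.21 F [ 0.5 -0.2  0.6] w 0.094 world [0.5962 0.0055 0.0461] q [ 0.05  0.79 -0.16  1.8   0.21  0.57 -0.43]
shift units [0.033 0.005 0.004] turn units 0.001
```

View pics/u_zoom.png

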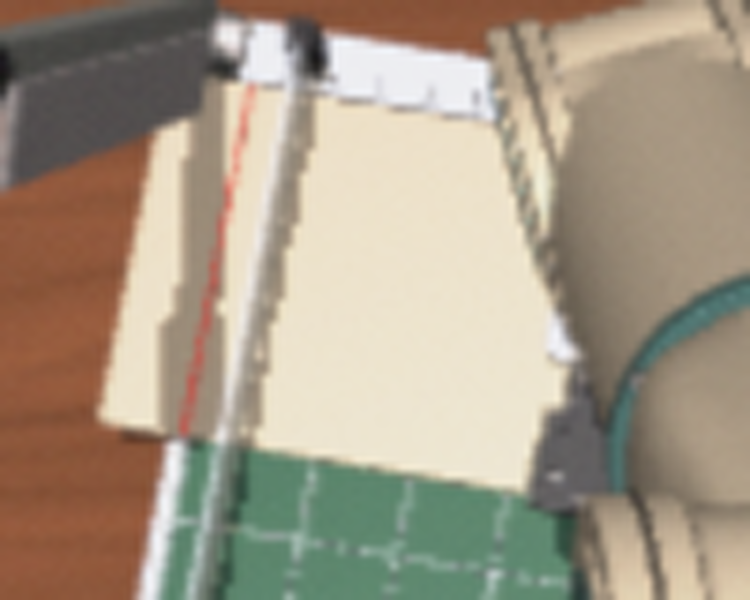

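View pics/u_szoom.png

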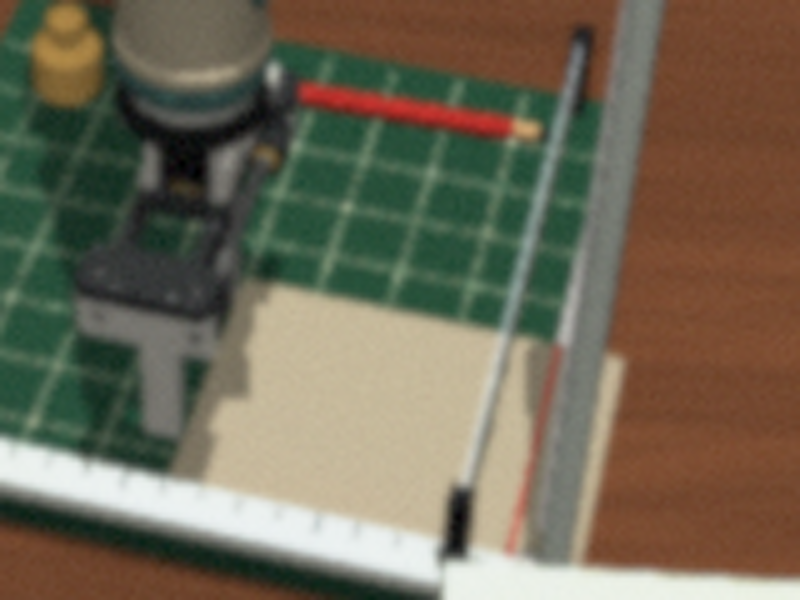

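The line is now visible left of the guard, near the cutting edge (line near end at zoom (183,435), strip left edge there about 167). I'll measure sub-pixel with rectified images.

```bash
cat >> h.py <<'E'
def rect(p,z,x0,x1,y0,y1,s=0.5):
    "rows: bed x from x0 (top) to x1, cols: bed y y0..y1 (mm)"
    xs=np.arange(x0,x1,np.sign(x1-x0)*s); ys=np.arange(y0,y1,np.sign(y1-y0)*s)
    X,Y=np.meshgrid(xs,ys,indexing='ij'); c,sn=np.cos(A),np.sin(A)
    W=np.c_[(BC[0]+(X*c-Y*sn)/1000).ravel(),(BC[1]+(X*sn+Y*c)/1000).ravel(),np.full(X.size,z)]
    m=proj(p,W).astype(np.float32).reshape(X.shape+(2,))
    return xs,ys,cv2.remap(p["frame"],m[...,0],m[...,1],cv2.INTER_CUBIC).astype(float)
def fit(xs,v):
    m=np.isfinite(v)
    for _ in range(4):
        c=np.polyfit(xs[m],v[m],1); r=v-np.polyval(c,xs); m=np.isfinite(r)&(abs(r)<max(.6,2*np.nanstd(r[m])))
    return c,m.sum(),np.std(r[m])
def cutline(p,z=.03,xa=-170,xb=-345):
    # wood->white strip: max gradient of blue channel along y
    xs,ys,im=rect(p,z,xa,xb,12,-12); b=cv2.GaussianBlur(im[...,2],(0,0),1); g=np.gradient(b,axis=1)
    out=[]
    for r in g:
        k=r.argmax(); lo,hi=max(0,k-4),k+5; w=np.clip(r[lo:hi],0,None); out.append((w*ys[lo:hi]).sum()/w.sum())
    return fit(xs,np.array(out))
def redline(p,z=.034,xa=-5,xb=-145,ya=15,yb=-22):
    xs,ys,im=rect(p,z,xa,xb,ya,yb); q=im[...,0]-im[...,1]
    q=cv2.GaussianBlur(q,(0,0),1); q-=np.median(q,axis=1,keepdims=True); out=[]
    for r in q:
        k=r.argmax()
        if r[k]<15: out.append(np.nan);continue
        lo,hi=max(0,k-5),k+6; w=np.clip(r[lo:hi],0,None); out.append((w*ys[lo:hi]).sum()/w.sum())
    return fit(xs,np.array(out))
E
python3 - <<'E'
from h import *
import pickle
p,t,s=pickle.load(open('u.pkl','rb')); t0=pickle.load(open('top0.pkl','rb'))
for nm,c in [("cut top0",cutline(t0)),("cut top",cutline(t)),("line top",redline(t)),("line scene",redline(s))]:
    print(nm,c, "at x=0: %.2f x=-75: %.2f x=-150: %.2f"%tuple(np.polyval(c[0],[0,-75,-150])))
_,_,im=rect(t,.032,15,-200,40,-60); 
_,_,i2=rect(s,.032,15,-200,40,-60); cv2.imwrite("pics/v.png",cv2.resize(np.clip(np.hstack([im,i2]),0,255).astype(np.uint8)[:,:,::-1],None,fx=1.3,fy=1.3))
E
```

```text
cut top0 (array([1.03823663e-03, 2.92492823e+00]), np.int64(326), np.float64(0.27515484670682494)) at x=0: 2.92 x=-75: 2.85 x=-150: 2.77
cut top (array([1.23425438e-03, 3.01656020e+00]), np.int64(326), np.float64(0.2849132381406929)) at x=0: 3.02 x=-75: 2.92 x=-150: 2.83
line top (array([ 1.55630104e-03, -3.28226841e+00]), np.int64(280), np.float64(0.421542533413115)) at x=0: -3.28 x=-75: -3.40 x=-150: -3.52
line scene (array([ 3.53787801e-03, -4.08384592e+00]), np.int64(280), np.float64(0.21387722700688336)) at x=0: -4.08 x=-75: -4.35 x=-150: -4.61
```

View pics/v.png

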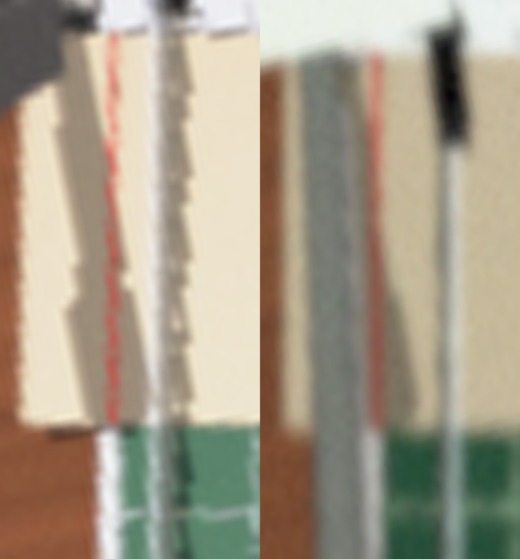

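Run:
```python
from h import *
import pickle
p,t,s=pickle.load(open('u.pkl','rb')); t0=pickle.load(open('top0.pkl','rb'))
def edge(p,z,xa,xb,ya,yb,ch,sgn):
    xs,ys,im=rect(p,z,xa,xb,ya,yb); b=cv2.GaussianBlur(im,(0,0),1); b=b@np.array(ch); g=sgn*np.gradient(b,axis=1); out=[]
    for r in g:
        k=r.argmax(); lo,hi=max(0,k-4),k+5; w=np.clip(r[lo:hi],0,None); out.append((w*ys[lo:hi]).sum()/w.sum())
    c=fit(xs,np.array(out)); return c, np.round(np.polyval(c[0],[0,-75,-150,-300]),2)
# right bed edge: green -> wood (red up)
print("bed right top0",edge(t0,.03,-20,-345,-368,-392,[1,-1,0],1))
print("cut outer top0 (red-blue drops)",edge(t0,.03,-170,-345,12,-12,[1,0,-1],-1))
print("strip inner top0",edge(t0,.03,-170,-345,2,-14,[1,0,0],-1))
print("board left now",edge(t,.034,-10,-140,50,20,[0,0,1],1))
print("bed right scene",edge(s,.03,-20,-345,-368,-392,[1,-1,0],1))
xs,ys,im=rect(t0,.03,-200,-340,12,-14); print(np.c_[ys[::2],im.mean(0)[::2]].round(0).astype(int).tolist())
```

```text
bed right top0 ((array([ 1.28159577e-03, -3.77933189e+02]), np.int64(634), np.float64(0.23075393000439076)), array([-377.93, -378.03, -378.13, -378.32]))
cut outer top0 (red-blue drops) ((array([9.74210373e-04, 3.12103106e+00]), np.int64(310), np.float64(0.32108036333888645)), array([3.12, 3.05, 2.97, 2.83]))
strip inner top0 ((array([ 3.99627066e-03, -4.75280541e+00]), np.int64(323), np.float64(0.4269400485324707)), array([-4.75, -5.05, -5.35, -5.95]))
board left now ((array([-3.03242943e-04,  3.19158917e+01]), np.int64(227), np.float64(0.2097805126689049)), array([31.92, 31.94, 31.96, 32.01]))
bed right scene ((array([ 6.49728994e-04, -3.78173398e+02]), np.int64(617), np.float64(0.6218619410374123)), array([-378.17, -378.22, -378.27, -378.37]))
[[12, 138, 84, 57], [11, 137, 84, 57], [10, 137, 83, 56], [9, 137, 83, 55], [8, 137, 83, 55], [7, 137, 84, 58], [6, 139, 88, 65], [5, 144, 98, 79], [4, 156, 117, 103], [3, 175, 145, 137], [2, 196, 177, 174], [1, 215, 205, 207], [0, 227, 224, 228], [-1, 234, 233, 238], [-2, 234, 234, 239], [-3, 226, 229, 233], [-4, 211, 217, 220], [-5, 189, 200, 200], [-6, 164, 181, 176], [-7, 140, 163, 153], [-8, 119, 149, 134], [-9, 106, 140, 121], [-10, 98, 136, 114], [-11, 95, 134, 111], [-12, 94, 134, 111], [-13, 96, 134, 112]]
```

Relative to the strip's outer edge (+2.8 mm in my frame), the line is at −3.3 mm and parallel within 0.001 rad, so about 6 mm remain. I'll push 5 mm slowly and then re-measure.

Request:
{"fn": "drive_tool", "kwargs": {
  "targets": [0.005,0,0,0,0.015,0,0,0,0.025,0,0,0,0.032,0,0,0,0.038,0,0,0,0.042,0,0,0,0.045,0,0,0,0.045,0,0,0]
}}

```text
clock: 20.55
ee_pos: [0.597, 0.0096, 0.0462]
tool_rot: [-2.414, -2.008, -0.005]
wrist_force: [-0.1, 0.4, 0.6]
width: 0.0939
```

```bash
cat > meas.py <<'E'
from h import *
import sys
stat()
t=shot('top'); s=shot('scene')
for nm,c in [("cut top",cutline(t)),("line top",redline(t)),("line scene",redline(s))]:
    print(nm,c[1],"rms %.2f"%c[2], "at x=0: %.2f x=-75: %.2f x=-150: %.2f"%tuple(np.polyval(c[0],[0,-75,-150])))
_,_,im=rect(t,.032,15,-200,40,-60); _,_,i2=rect(s,.032,15,-200,40,-60)
cv2.imwrite(f"pics/{sys.argv[1]}.png",cv2.resize(np.clip(np.hstack([im,i2]),0,255).astype(np.uint8)[:,:,::-1],None,fx=1.3,fy=1.3))
E
python3 meas.py w1
```

```text
t20.55 bed xy mm [ -82.5 -185.2] tip z 32.2 toolx bedang 90.05 tilt 0.20 F [-0.1  0.4  0.6] w 0.094 world [0.597  0.0096 0.0462] q [ 0.04  0.79 -0.16  1.8   0.2   0.57 -0.43]
cut top 324 rms 0.28 at x=0: 2.99 x=-75: 2.91 x=-150: 2.82
line top 280 rms 0.40 at x=0: 0.83 x=-75: 0.61 x=-150: 0.40
line scene 262 rms 0.19 at x=0: -0.09 x=-75: -0.47 x=-150: -0.86
```

View pics/w1.png

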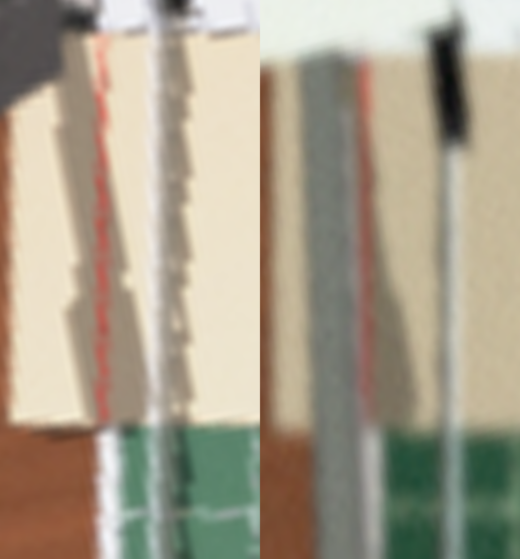

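About 2.1 mm remain (top camera). A final small nudge, then a close look with the wrist camera.

Request:
{"fn": "drive_tool", "kwargs": {
  "targets": [0.003,0,0,0,0.006,0,0,0,0.01,0,0,0,0.014,0,0,0,0.017,0,0,0,0.019,0,0,0,0.02,0,0,0,0.02,0,0,0]
}}

```text
clock: 21.32
ee_pos: [0.5974, 0.0116, 0.0462]
tool_rot: [-2.414, -2.008, -0.005]
wrist_force: [-0.3, -0.4, -0.6]
width: 0.0939
```

```bash
python3 meas.py w2
```

```text
t21.32 bed xy mm [ -82.5 -183.1] tip z 32.2 toolx bedang 90.05 tilt 0.21 F [-0.3 -0.4 -0.6] w 0.094 world [0.5974 0.0116 0.0462] q [ 0.04  0.79 -0.16  1.8   0.2   0.57 -0.43]
cut top 326 rms 0.29 at x=0: 2.96 x=-75: 2.89 x=-150: 2.82
line top 280 rms 0.44 at x=0: 2.82 x=-75: 2.66 x=-150: 2.50
line scene 182 rms 0.17 at x=0: 1.73 x=-75: 1.35 x=-150: 0.98
```

The top camera now puts the line within 0.2–0.3 mm of the edge. I'll back off, lift, and look closely.

Request:
{"fn": "drive_tool", "kwargs": {
  "targets": [-0.1,0,0,0,-0.2,0,0,0,-0.3,0,-0.1,0,-0.35,0,-0.25,0,-0.35,0,-0.42,0,-0.35,0,-0.6,0,-0.35,0,-0.8,0,-0.35,0,-1.0,0]
}}

```text
clock: 22.08
ee_pos: [0.5905, -0.0248, 0.1476]
tool_rot: [-2.416, -2.006, -0.004]
wrist_force: [0.2, -0.3, -0.3]
width: 0.0937
```

Request:
{"fn": "drive_tool", "kwargs": {
  "targets": [0.1,-0.1,-0.1,0,0.2,-0.2,-0.2,0,0.3,-0.3,-0.3,0,0.42,-0.4,-0.4,0,0.54,-0.5,-0.5,0,0.66,-0.6,-0.6,0,0.76,-0.7,-0.7,0,0.8,-0.7,-0.7,0]
}}

```text
clock: 22.75
ee_pos: [0.5354, 0.07, 0.22]
tool_rot: [-2.412, -2.011, -0.008]
wrist_force: [0.3, 0.6, 0.9]
width: 0.0939
```

Run:
```python
from h import *
stat(); p=shot('wrist'); save(p,'x_wrist')
import pickle; pickle.dump(p,open('x.pkl','wb'))
```

```text
t22.75 bed xy mm [-154.1 -137. ] tip z 206.0 toolx bedang 90.19 tilt 0.31 F [0.3 0.6 0.9] w 0.094 world [0.5354 0.07   0.22  ] q [-0.02  0.48 -0.23  1.82  0.13  0.85 -0.5 ]
```

View pics/x_wrist.png

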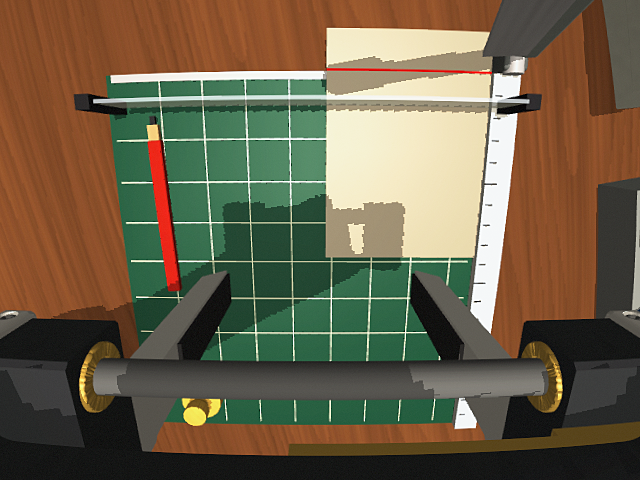

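A clear view: the line runs from (326,70) to (490,73), and the strip's outer edge from (110,76) to (326,71). Fitting.

Run:
```python
from h import *
import pickle
p=pickle.load(open('x.pkl','rb'))
xs,ys,im=rect(p,.03,-170,-340,14,-16); i2=rect(p,.034,5,-160,14,-16)[2]
a=cutline(p); b=redline(p,ya=15,yb=-15)
for nm,c in (("cut",a),("line",b)): print(nm,c[1],"rms %.2f"%c[2],np.polyval(c[0],[0,-75,-150]).round(2))
# fence inner top edge z=.04 vs board far edge: white fence start along x
for z,ylist in ((.034,(-20,-170)),(.04,(-20,-170)),(.04,(-185,-300))):
    xx,yy,m=rect(p,z,12,-14,ylist[0],ylist[1]); 
    print(z,ylist,[ (float(x),m[i].mean(0).astype(int).tolist()) for i,x in enumerate(xx)][::4])
full=rect(p,.034,20,-175,40,-190,.35)[2]
cv2.imwrite("pics/x_rect.png",np.clip(full,0,255).astype(np.uint8)[:,:,::-1])
```

```text
cut 350 rms 0.10 [1.76 1.58 1.4 ]
line 280 rms 0.06 [2.23 2.12 2.  ]
0.034 (-20, -170) [(12.0, [218, 219, 218]), (10.0, [225, 227, 227]), (8.0, [233, 235, 235]), (6.0, [248, 248, 247]), (4.0, [79, 78, 70]), (2.0, [168, 153, 125]), (0.0, [236, 222, 180]), (-2.0, [230, 216, 175]), (-4.0, [230, 217, 175]), (-6.0, [230, 216, 176]), (-8.0, [231, 217, 176]), (-10.0, [230, 216, 176]), (-12.0, [232, 218, 178])]
0.04 (-20, -170) [(12.0, [225, 226, 226]), (10.0, [218, 219, 218]), (8.0, [220, 221, 221]), (6.0, [231, 233, 232]), (4.0, [244, 245, 245]), (2.0, [154, 155, 152]), (0.0, [101, 96, 85]), (-2.0, [238, 224, 181]), (-4.0, [230, 216, 175]), (-6.0, [230, 217, 175]), (-8.0, [230, 216, 176]), (-10.0, [231, 217, 176]), (-12.0, [231, 217, 176])]
0.04 (-185, -300) [(12.0, [156, 156, 153]), (10.0, [155, 154, 150]), (8.0, [151, 151, 147]), (6.0, [149, 148, 144]), (4.0, [152, 151, 147]), (2.0, [104, 102, 95]), (0.0, [81, 77, 72]), (-2.0, [68, 76, 66]), (-4.0, [58, 76, 62]), (-6.0, [56, 72, 59]), (-8.0, [58, 72, 60]), (-10.0, [57, 70, 58]), (-12.0, [54, 67, 55])]
```

View pics/x_rect.png

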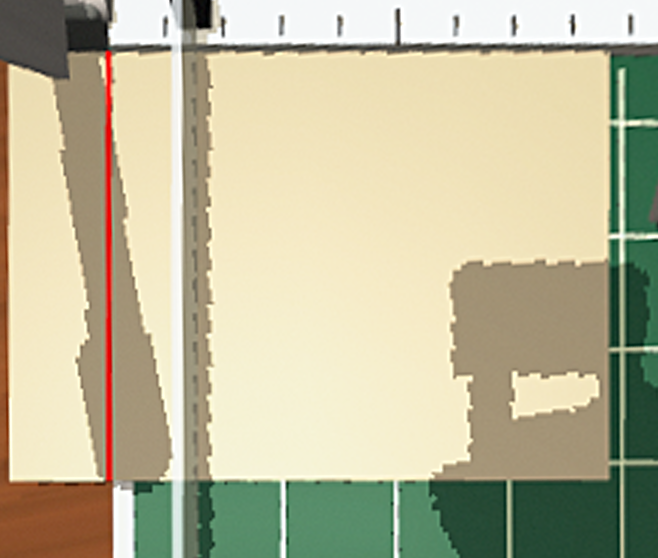

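```bash
python3 - <<'E'
from h import *
import pickle
p=pickle.load(open('x.pkl','rb'))
def e(z,ya,yb,thr_dir):
    xx,yy,m=rect(p,z,9,-7,ya,yb,.25); g=cv2.GaussianBlur(m.mean(2),(0,0),1.2); d=np.gradient(g,axis=0)*thr_dir; out=[]
    for j in range(d.shape[1]):
        r=d[:,j]; k=r.argmax(); lo,hi=max(0,k-4),k+5; w=np.clip(r[lo:hi],0,None); out.append((w*xx[lo:hi]).sum()/w.sum())
    c=fit(yy,np.array(out)); return c[1],round(c[2],2),np.polyval(c[0],[0,-40,-100,-170]).round(2)
print("fence top edge z.04 (bright->dark)",e(.04,-40,-170,-1))
print("board far edge z.034 (dark->bright)",e(.034,-40,-170,1))
E
python3 meas.py x2
```

```text
fence top edge z.04 (bright->dark) (np.int64(515), np.float64(0.14), array([1.82, 1.9 , 2.02, 2.16]))
board far edge z.034 (dark->bright) (np.int64(463), np.float64(0.26), array([1.91, 1.99, 2.1 , 2.24]))
t22.80 bed xy mm [-153.1 -137.3] tip z 205.1 toolx bedang 90.18 tilt 0.31 F [ 0.6  0.5 -0.3] w 0.094 world [0.5363 0.0696 0.2191] q [-0.02  0.48 -0.23  1.82  0.14  0.85 -0.5 ]
cut top 328 rms 0.28 at x=0: 2.99 x=-75: 2.91 x=-150: 2.82
line top 170 rms 0.43 at x=0: 2.73 x=-75: 2.79 x=-150: 2.85
line scene 179 rms 0.18 at x=0: 2.14 x=-75: 1.37 x=-150: 0.60
```

The board's far edge matches the fence face within 0.1 mm and is parallel. The line is within ±0.5 mm of the cutting edge, and the arm is clear of everything. Handing in.

```bash
python3 -c "
from plant import env
print(env.sign_off()); print(env.read_state()['clock'])"
```

```text
the job is handed in; nothing more can be done
None
the job is handed in; nothing more can be done
```

The board is set up for its cut, and I handed the job in at about 23 s. I pushed it left with both open fingers until it was square, then against the fence with about 7 N. The last part was small nudges along the fence until the trim line reached the cutting edge.

**Fence:** in the wrist view, the far edge lies on the fence's inner face within about 0.1 mm and parallel to it.

**Trim line:** the two main views disagree slightly. The top camera puts the line 0.1 mm short of the cutting edge, and the wrist camera puts it 0.5 mm past. Both show it parallel to the edge within about 0.002 rad. The scene camera reads it about 1.5 mm short of the top camera's cutting edge. I gave that less weight, because the blade arm hides the edge in that view and it compares two cameras, each calibrated only to about 2 mm.

**Other things:** the blade arm, weight and pencil looked untouched. I did not re-measure the other items on the bench, but the arm only passed well above the glue bottle and did not come near the rest. At hand-in the gripper was about 17 cm above the bed, touching nothing.

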